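Clear the mug and slide the coaster off the counter into the caddy

TASK

Move the mug, kept upright, from the wooden coaster to the middle of the round tray and let go of it. Then press gently on the coaster, slide it along the counter out of its three-sided dock without lifting it, and push it over the counter's edge so that it drops into the caddy hanging below. Leave everything else where it stands.

Things in the scene. Friction and masses are not known exactly. Their poses are not given: they have to be found in the camera images.
- mug: white mug, outside diameter 62 mm straight-sided, 75 mm high, wall 4 mm, 0.13 to 0.25 kg, standing on the coaster. Origin: centre of its underside. The handle sticks out 37 mm towards its own +y; the sides towards its +x and -x are bare.
- coaster: flat square hardwood coaster, 90 x 90 x 10 mm, 0.06 to 0.11 kg, loose on the counter (height 0) in the dock. Origin: centre of its underside; top 10 mm above. Too wide for the gripper; it slides along with a fingertip pressed lightly on its top (5 to 12 N is plenty: fingertips grip it better than the counter does). Its finish is spoilt by more than 30 N from the fingers.
- dock: low steel dock fixed round the coaster: rails 10 mm wide, 14 mm high (4 mm above the coaster's top) at the back (robot's side) and both sides, no floor. Origin: centre of the coaster's place, on the counter; +x points out of the open side. Inner faces: back x = -48 mm, sides y = +-47.5 mm; side rails end at x = +30 mm, so a coaster centre beyond x = 75 mm is clear. Gaps too narrow for a finger.
- tray: round flat aluminium tray fixed on the counter, diameter 120 mm, 6 mm high, no rim, left or right of the dock. Origin: centre of its underside (its top is 6 mm above).
- caddy: open white metal caddy hanging outside the counter's far edge: 174 (x) by 300 (y) by 150 mm deep, walls 4 mm. Origin: centre of its mouth at rim height, 12 mm below the counter top; axes as the world's. The counter's edge is a line along y, 90 mm on the robot's side of this origin. Two thin straps (14 mm wide, 3 mm high) reach 31 mm over the counter at y = +-141 mm from the origin.
- jar: small glass jar with a screw lid, 52 mm wide, 80 mm high; a bystander, origin at the centre of its underside.
- shaker: steel shaker, 40 mm wide, 72 mm high; a bystander, origin at the centre of its underside.
- bowl: small bowl, 96 mm wide, 42 mm high; a bystander, origin at the centre of its underside.
- pod: coffee pod, 52 mm wide, 43 mm high; a bystander, origin at the centre of its underside.
- spoon: teaspoon, 130 mm, lying flat; a bystander, origin at the centre of its underside (lying).
- tin: round steel tin, 60 mm wide, 70 mm high; a bystander, origin at the centre of its underside.
- cup: cup without a handle, 68 mm wide, 60 mm high; a bystander, origin at the centre of its underside.
Not all that is in view belongs to the job. What is shaped like the mug but green is not meant.

How it is judged:
By the outcome, as a careful person would: the job done as asked, in the order asked, and still so for the second after the job is handed in, with the robot touching nothing.
It also fails if it takes over 72 s, if anything falls off the work surface, if the arm or the gripper's body presses on something with over 40 N, if the wrist force passes 120 N, or if a joint passes its speed limit or range.

ROBOT

A 6-joint arm with a two-finger parallel gripper is mounted at the origin on the work surface. World frame = base frame: x ahead of the robot, y to its left, z up, the work surface at z = 0. Lengths are in m, angles in rad, forces in N, time in s.
With the tool pointing down it reaches from about 0.3 to 0.75 m from the base axis. Payload 8.5 kg.
Tool frame: the origin (TCP) lies midway between the tips of the shut fingers; the grasp point (between the pads) lies 19 mm behind it; z points along the fingers, y is the line along which they close (so a half turn about z gives the same grasp; the last joint's range is limited). The gripper opens to 88 mm and grips with 3 to 60 N. Pads are 18 mm wide; open, the fingers measure 123 mm over their backs; the gripper's body (75 mm by 187 mm) begins 45 mm behind the grasp point.
Start: joints at [-1.506, 0.381, 1.297, -0, 1.464, -0.215], TCP at [0.152, -0.529, 0.239] pointing down, gripper open.
Joint ranges: [-3.11, 3.11], [-0.89, 2.33], [0.22, 2.48], [-1.42, 4.56], [0.17, 2.85], [-2.88, 2.88]. Speed limits (rad/s): [2.39, 2.39, 3.14, 3.14, 3.14, 3.14].

INTERFACE

Orientations are given as [roll, pitch, yaw] about the fixed x, y, z axes, in that order (R = Rz(yaw) Ry(pitch) Rx(roll)).
In Python, from plant import r, snapshot, get_calibration, order gives the robot as it stands.
- The arm moves only by the tool carry_out, never from a script. Its argument "targets" is a list of rows, each a list of 5 numbers: the shift along the world's x, y, z in m, then the turn about the world's z in rad, then the finger opening in m, from 0 to 0.0881. In form: [[tx, ty, tz, spin, fingers], ...]. A call has 1 to 8 rows; each row shifts and turns the commanded pose from where the row before left it; what a row does not reach is not made up. A row lasts 1/8 s, in which the tool goes at most 62.5 mm and 10.7 degrees, less where a joint would pass 70% of its speed; a pose out of reach is approached as far as the arm can. A call is refused whole if a number of a shift passes 0.0625 or a number of a turn 0.188, either way. A call with a gripper value outside its range is refused whole. The fingers move at their own pace and stop on an object; "newtons" is the grip in N (left out, the last holds). Time passes only in rows, so rows that do not move let the fingers close. It gives the time, the measured TCP pose, the force, the opening and the grip force at its end, in the units of the state.
- r.get_state(): the state, without advancing time (a new reading comes with each control period).
- snapshot(name): name is "scene" or "top" or "wrist"; returns the picture (400x640x3 uint8, red, green, blue); there is no depth.
- get_calibration(name): a dict with "fx", "fy", "cx", "cy" (pixels), "origin" and "attitude" of the camera in the world; the wrist camera has in their place "T_tool_cam" (4x4, takes a point from camera to tool coordinates, whose origin is the TCP and whose axes are the flange's). Camera axes: x right, y down, z forward; pixel columns grow to the right and rows downward; lengths in m; the calibration is good to about 2 mm. A picture is of the moment at which its call begins: read the wrist's pose just before it. get_calibration takes no time and is no camera call.
- order.close_job(): hands the job in; it is judged then, once.
The state is a dict: "t": time; "qpos": joint angles; "joint_vel": joint speeds; "joint_torque": joint torques, N m; "tool_pos": TCP position; "tcp_rot": TCP orientation; "ft_force": force on the tool from outside, world axes, zero at the start; "ft_torque": the same for the moment, N m; "grip_width": finger opening in m; "grip_force": force on a finger pad.
Only numpy, scipy, OpenCV 4.12 (cv2) and the standard library are available. Lean on these libraries where they do the work, as an engineer would, in place of code of your own. Each camera call takes 0.05 s, during which the arm holds its last target. There are 200 camera calls.

## Working session

There is one attempt and no reset: what is moved stays moved. The work goes in short steps, Python scripts to look and compute and a tool call to move; the robot and the scene stay as the last step left them, time stands still between calls to the robot, and variables do not carry over. Pictures are saved under pics/ and viewed, at most 10 in all, crops included, and the job is handed in when it is done.

Besides the shell and the picture viewer there is one more tool, called after ">>>" by a JSON object that holds its "api" and its "payload", one argument or row to a line. carry_out: Moves the arm, as the interface text tells. Its arguments: {"type":"object","properties":{"targets":{"type":"array"},"newtons":{"type":"number"}},"required":["targets"]}

```bash
ls; mkdir -p pics
python3 - <<'E'
from plant import r,snapshot,get_calibration
import cv2
for n in("scene","top"):
    c=get_calibration(n);print(n,c)
    cv2.imwrite(f"pics/{n}0.png",snapshot(n)[:,:,::-1])
s=r.get_state();print(s)
E
```

```text
pics
scene {'fx': 382.84992281712687, 'fy': 382.84992281712687, 'cx': 316.79012152763323, 'cy': 196.15758590734333, 'origin': array([ 1.00569922, -0.11393003,  0.72364168]), 'attitude': array([-2.49187909,  0.00963998,  1.33522635])}
top {'fx': 488.4589467297281, 'fy': 488.4589467297281, 'cx': 323.23151094984627, 'cy': 202.37263951478536, 'origin': array([0.28634256, 0.00342196, 1.45490203]), 'attitude': array([-2.99896744,  0.00779274, -1.54148558])}
{'t': 0.1, 'qpos': array([-1.50629923e+00,  3.81087449e-01,  1.29816316e+00,  1.76632044e-05,
        1.46359173e+00, -2.15304971e-01]), 'joint_vel': array([-1.12043665e-03, -2.45812797e-04, -2.95823448e-03,  6.80446181e-06,
        2.53750616e-04, -3.80255410e-04]), 'joint_torque': array([ 6.48699104e-03, -4.38651037e+01, -2.24908698e+01,  7.16491928e-02,
        3.41816177e-02, -6.19143998e-05]), 'tool_pos': array([ 0.15187366, -0.52835109,  0.23822898]), 'tcp_rot': array([-3.14037557e+00, -2.84145015e-04,  2.79799991e-01]), 'ft_force': array([0.88445341, 0.01963298, 0.46002717]), 'ft_torque': array([ 0.02622876, -0.01100186,  0.03150425]), 'grip_force': 0.0, 'grip_width': 0.08797280428079379}
```

View pics/top0.png

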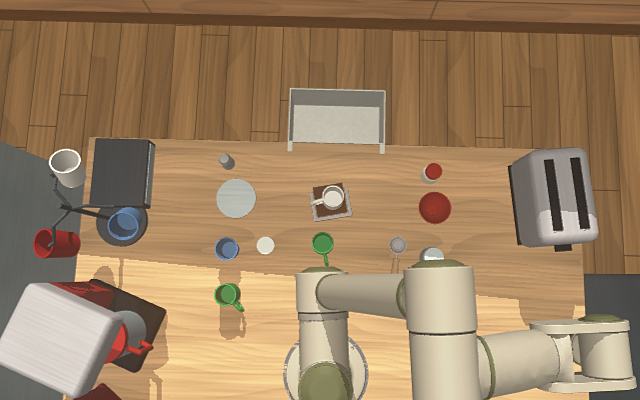

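View pics/scene0.png

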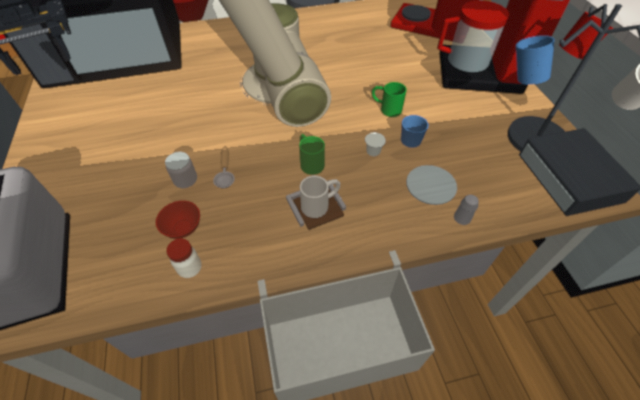

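Top view: the white mug is on the coaster at (332,198), with the round tray at (236,198) to its left (+y) and the caddy mouth at about (337,120). Things that could be mistaken for the mug: green mugs at (323,243) and (228,294), a blue cup at (227,248), a white pod at (265,245), and a white vessel off the counter at (65,165). By the description I choose the white mug with a handle on the coaster at (332,198). I'll check it in a close crop.

```bash
cat > h.py <<'E'
import numpy as np,cv2
from scipy.spatial.transform import Rotation as Ro
from plant import r,snapshot,get_calibration
def cam(n):
    c=get_calibration(n);K=np.array([[c['fx'],0,c['cx']],[0,c['fy'],c['cy']],[0,0,1.]])
    if 'T_tool_cam' in c:
        s=r.get_state();R0=Ro.from_euler('xyz',s['tcp_rot']).as_matrix();T=c['T_tool_cam']
        return K,R0@T[:3,:3],R0@T[:3,3]+s['tool_pos']
    return K,Ro.from_euler('xyz',c['attitude']).as_matrix(),np.array(c['origin'])
def back(C,uv,z):
    K,R,o=C;uv=np.atleast_2d(np.asarray(uv,float))
    d=np.c_[uv,np.ones(len(uv))]@np.linalg.inv(K).T@R.T
    return o+d*((z-o[2])/d[:,2])[:,None]
def proj(C,P):
    K,R,o=C;p=(np.atleast_2d(P)-o)@R@K.T;return p[:,:2]/p[:,2:]
E
python3 - <<'E'
from h import *
C=cam('top')
for n,uv,z in[("tray",(236,198.5),.006),("mugtop",(333,198),.075),("caddyL",(289,88),-.012),("caddyR",(385,91),-.012),("strapL",(290.5,151),.003),("strapR",(382,153),.003),("edge",(230,143),0),("edge",(450,148),0),("shaker",(227,161),.036),("jartop",(433,171),.08),("green",(323,243),.07),("pod",(265,245),.04),("bowl",(435,208),.03),("spoonbowl",(398,244),0),("tin",(431,255),.07),("bluecup",(227,249),.05)]:
    print(n,back(C,uv,z)[0].round(3))
im=cv2.imread('pics/top0.png');cr=cv2.resize(im[170:230,285:375],None,fx=6,fy=6,interpolation=cv2.INTER_CUBIC)
sc=cv2.imread('pics/scene0.png');c2=cv2.resize(sc[165:235,280:352],(540*1,525),interpolation=cv2.INTER_CUBIC)
cv2.imwrite('pics/crop0.png',cr)
hsv=cv2.cvtColor(im,cv2.COLOR_BGR2HSV)
print(hsv[198,236],hsv[190,318],hsv[160,330],hsv[191,312], hsv[198,333])
m=((hsv[...,1]<60)&(hsv[...,2]>90)).astype('uint8');m[:, :210]=0;m[:,262:]=0;m[:175]=0;m[222:]=0
c=max(cv2.findContours(m,0,1)[0],key=cv2.contourArea);e=cv2.fitEllipse(c);print(e,back(C,e[0],.006))
print(get_calibration('wrist'))
E
```

```text
tray [0.498 0.283 0.006]
mugtop [ 0.498 -0.008  0.075]
caddyL [ 0.856  0.139 -0.012]
caddyR [ 0.854 -0.162 -0.012]
strapL [0.65  0.125 0.003]
strapR [ 0.651 -0.154  0.003]
edge [0.671 0.312 0.   ]
edge [ 0.673 -0.361  0.   ]
shaker [0.606 0.31  0.036]
jartop [ 0.583 -0.292  0.08 ]
green [0.369 0.017 0.07 ]
pod [0.36  0.185 0.04 ]
bowl [ 0.483 -0.308  0.03 ]
spoonbowl [ 0.376 -0.205  0.   ]
tin [ 0.344 -0.288  0.07 ]
bluecup [0.345 0.292 0.05 ]
[ 38  15 186] [ 12 124 101] [ 16 109 189] [ 15 114 188] [ 21  30 222]
((235.60069274902344, 197.96034240722656), (38.36869812011719, 39.16537094116211), 60.14196014404297) [[0.49995737 0.28442682 0.006     ]]
{'fx': 346.72815530865705, 'fy': 346.72815530865705, 'cx': 319.59023913779157, 'cy': 199.64621135367386, 'T_tool_cam': array([[-1.37886271e-03, -9.46510210e-01, -3.22670918e-01,
         8.48260020e-02],
       [ 9.99999041e-01, -1.26360516e-03, -5.66664629e-04,
        -3.91947713e-04],
       [ 1.28625220e-04, -3.22671390e-01,  9.46511045e-01,
        -1.45945897e-01],
       [ 0.00000000e+00,  0.00000000e+00,  0.00000000e+00,
         1.00000000e+00]])}
```

View pics/crop0.png

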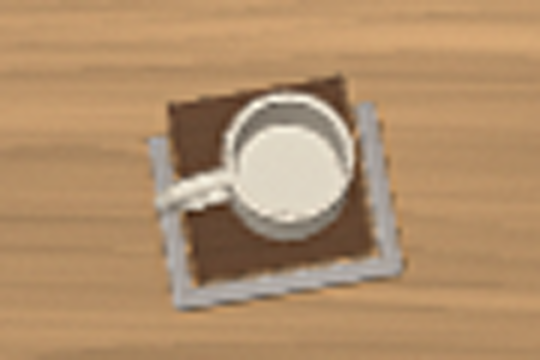

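The crop shows the white mug on the brown coaster, rim centre at crop (289,164), or pixel (333.2,197.3). Its handle points to crop (165,205). The steel dock opens upward, which is +x and a little +y. This confirms the choice, so I'm moving above it.

>>> {"api": "carry_out", "payload": {
  "targets": [
    [0.027, 0.043, 0, 0.134, 0.088],
    [0.027, 0.043, 0, 0.134, 0.088],
    [0.027, 0.043, 0, 0.134, 0.088],
    [0.027, 0.043, 0, 0.134, 0.088],
    [0.027, 0.043, 0, 0.134, 0.088],
    [0.027, 0.043, 0, 0.134, 0.088],
    [0.027, 0.043, 0, 0.134, 0.088],
    [0.027, 0.043, 0, 0.134, 0.088]
  ]
}}

```text
t: 1.1
tool_pos: [0.3684, -0.1831, 0.2387]
tcp_rot: [-3.142, -0.0, 1.356]
ft_force: [0.3, -0.6, -0.6]
grip_width: 0.0881
grip_force: 0.0
```

>>> {"api": "carry_out", "payload": {
  "targets": [
    [0.027, 0.043, 0, 0.134, 0.088],
    [0.027, 0.043, 0, 0.134, 0.088],
    [0.027, 0.043, 0, 0.134, 0.088],
    [0.02, 0.043, 0, 0.134, 0.088],
    [0, 0, 0, 0, 0.088],
    [0, 0, 0, 0, 0.088]
  ]
}}

```text
t: 1.85
tool_pos: [0.4686, -0.0129, 0.2385]
tcp_rot: [-3.141, -0.0, 1.887]
ft_force: [0.1, -0.6, 0.3]
grip_width: 0.0882
grip_force: 0.0
```

Run:
```python
from h import *
s=r.get_state();C=cam('wrist');im=snapshot('wrist');cv2.imwrite('pics/w1.png',im[:,:,::-1])
print(s['t'],s['tool_pos'],s['tcp_rot'],s['joint_vel'].round(3));np.savez('w1.npz',K=C[0],R=C[1],o=C[2])
```

```text
1.85 [ 0.46857342 -0.01292268  0.23850873] [-3.14086728e+00 -8.18254062e-05  1.88694127e+00] [-0.024 -0.008  0.003  0.002  0.003 -0.001]
```

View pics/w1.png

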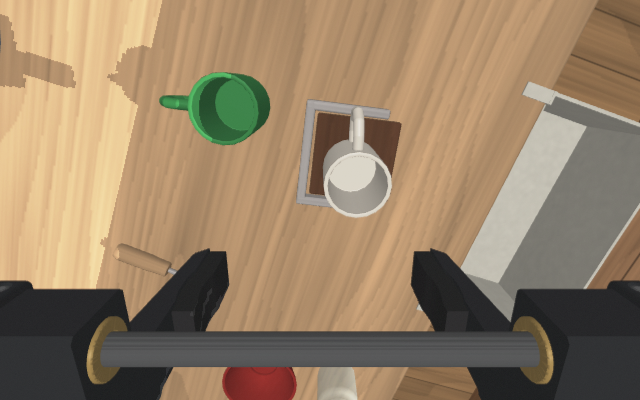

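The wrist view shows the white mug's rim centre near (358,183) and its handle end near (358,109). The dock's outer back corners are at about (308,99) and (297,203), the end of one rail at (389,112), and the coaster's free corner at (401,123). The green mug at (230,108) is well clear.

Run:
```python
from h import *
d=np.load('w1.npz');W=(d['K'],d['R'],d['o']);T=cam('top')
p=lambda n,a:print(n,a.round(4).tolist())
p('rim L,R,B',back(W,[(324,182),(391.5,184),(358,216)],.085))
p('rim ctr W',back(W,(358,183),.085)[0]);p('rim ctr T',back(T,(333.2,197.3),.085)[0])
p('handle W',back(W,(358,110),.048)[0])
dk=back(W,[(308,99),(297,203.5)],.014);p('dock back corners',dk)
v=dk[0]-dk[1];print(np.linalg.norm(v));yaw=np.arctan2(-v[0],v[1]);X=np.array([np.cos(yaw),np.sin(yaw)])
print('yaw',yaw,'dock ctr',(dk.mean(0)[:2]+.058*X))
p('coaster corner',back(W,(401,123),.01)[0])
p('rail end',back(W,[(390,110),(388,119)],.014))
tc=back(T,[(285+180/6,170+306/6),(285+402/6,170+272/6),(285+342/6,170+76/6),(285+168/6,170+103/6)],.012);p('top dock corners, coaster corners',tc)
p('strap W',back(W,[(526,83),(523,95)],.003))
# mug fit: fit ellipse on rim outer via model project
from scipy.optimize import least_squares
```

```text
rim L,R,B [[0.4728, -0.0122, 0.085], [0.531, 0.0049, 0.085], [0.513, -0.0334, 0.085]]
rim ctr W [0.5021, -0.0036, 0.085]
rim ctr T [0.498, -0.008, 0.085]
handle W [0.4848, 0.0548, 0.048]
dock back corners [[0.4364, 0.0479, 0.014], [0.4586, -0.0645, 0.014]]
0.1146071091920625
yaw 0.1950976977647779 dock ctr [0.50441494 0.00292442]
coaster corner [0.5374, 0.0549, 0.01]
rail end [[0.5205, 0.0638, 0.014], [0.5219, 0.0546, 0.014]]
top dock corners, coaster corners [[0.4366, 0.0435, 0.012], [0.4566, -0.0659, 0.012], [0.5544, -0.0338, 0.012], [0.5383, 0.0527, 0.012]]
strap W [[0.6473, 0.1329, 0.003], [0.6502, 0.1213, 0.003]]
```

>>> {"api": "carry_out", "payload": {
  "targets": [
    [0.016, 0.004, 0, -0.03, 0.088],
    [0.016, 0.004, -0.03, 0, 0.088],
    [0, 0, -0.045, 0, 0.088],
    [0, 0, -0.045, 0, 0.088],
    [0, 0, -0.04, 0, 0.088],
    [0, 0, -0.0335, 0, 0.088],
    [0, 0, 0, 0, 0.088]
  ]
}}

```text
t: 2.78
tool_pos: [0.4997, -0.0056, 0.0439]
tcp_rot: [-3.138, -0.002, 1.855]
ft_force: [0.0, -0.3, -0.3]
grip_width: 0.0879
grip_force: 0.0
```

>>> {"api": "carry_out", "payload": {
  "targets": [
    [0, 0, 0, 0, 0.05],
    [0, 0, 0, 0, 0.05],
    [0, 0, 0, 0, 0.05],
    [0, 0, 0, 0, 0.05],
    [0, 0, 0, 0, 0.05],
    [0, 0, 0, 0, 0.05]
  ],
  "newtons": 15
}}

```text
t: 3.52
tool_pos: [0.5013, -0.0048, 0.0462]
tcp_rot: [3.14, 0.001, 1.858]
ft_force: [-1.5, -1.0, 7.6]
grip_width: 0.0602
grip_force: 15.0
```

>>> {"api": "carry_out", "payload": {
  "targets": [
    [0, 0, 0.01, 0, 0.05],
    [0, 0, 0.02, 0, 0.05],
    [0, 0, 0.03, 0, 0.05],
    [0, 0, 0.03, 0, 0.05],
    [0, 0, 0, 0, 0.05],
    [0, 0, 0, 0, 0.05]
  ]
}}

```text
t: 4.28
tool_pos: [0.5003, -0.0044, 0.1345]
tcp_rot: [-3.14, -0.001, 1.858]
ft_force: [0.0, -0.8, -1.5]
grip_width: 0.0603
grip_force: 15.0
```

>>> {"api": "carry_out", "payload": {
  "targets": [
    [0, 0.02, 0, 0, 0.05],
    [0, 0.03, 0, 0, 0.05],
    [0, 0.04, 0, 0, 0.05],
    [0, 0.04, 0, 0, 0.05],
    [0, 0.03, 0, 0, 0.05],
    [0, 0.02, 0, 0, 0.05],
    [0, 0, 0, 0, 0.05],
    [0, 0, 0, 0, 0.05]
  ]
}}

```text
t: 5.28
tool_pos: [0.5006, 0.1748, 0.1345]
tcp_rot: [-3.14, -0.0, 1.858]
ft_force: [1.3, -0.9, -0.9]
grip_width: 0.0603
grip_force: 15.0
```

Run:
```python
from h import *
s=r.get_state();C=cam('wrist');im=snapshot('wrist');cv2.imwrite('pics/w2.png',im[:,:,::-1])
print(s['t'],s['tool_pos'],s['tcp_rot']);np.savez('w2.npz',K=C[0],R=C[1],o=C[2])
print(proj(C,[[.4995,.284,.006],[.5015,.287,.006]]))
```

```text
5.275 [0.50061776 0.17478789 0.13446239] [-3.13994609e+00 -7.75946599e-05  1.85752303e+00]
[[359.95251822  51.94851394]
 [363.86977062  48.4991906 ]]
```

View pics/w2.png

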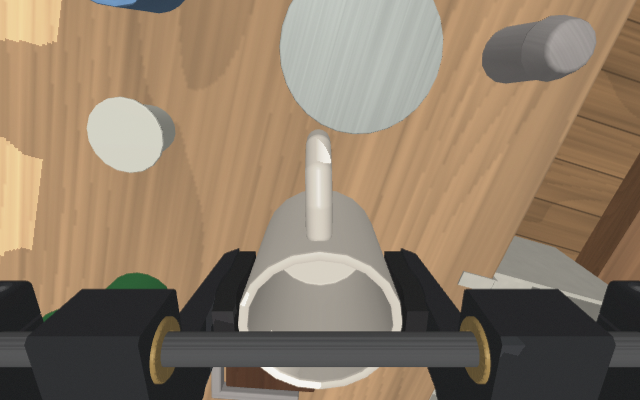

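The mug is held upright with its rim centre at about (320.5,320). The tray fills roughly columns 280 to 443, down to row 133.

Run:
```python
from h import *
from scipy.optimize import least_squares
d=np.load('w2.npz');W=(d['K'],d['R'],d['o'])
im=cv2.imread('pics/w2.png');h=cv2.cvtColor(im,cv2.COLOR_BGR2HSV)
m=(h[...,1]<45).astype('uint8');m[:,:270]=0;m[:,455:]=0;m[128:]=0
m2=m.copy();m2[:]=m
c=max(cv2.findContours(m,0,1)[0],key=cv2.contourArea)[:,0].astype(float)
c=c[(c[:,1]>2)&(c[:,1]<126)];P=back(W,c+.0,.006)[:,:2]
f=least_squares(lambda q:np.hypot(*(P-q[:2]).T)-q[2],[.5,.285,.06],loss='soft_l1',f_scale=.001);print('tray',f.x,np.abs(f.fun).max(),len(P))
print('mug rim',back(W,[(239.5,318),(402,318),(320.5,252),(320.5,388)],.1745).round(4))
print('rim ctr guess',proj(W,[[.5006,.1748,.1745]]))
```

```text
tray [0.49978809 0.28444998 0.05897339] 0.0005619654369918292 260
mug rim [[0.4725 0.1694 0.1745]
 [0.5293 0.1862 0.1745]
 [0.4932 0.2035 0.1745]
 [0.5101 0.146  0.1745]]
rim ctr guess [[317.67140351 324.3397513 ]]
```

>>> {"api": "carry_out", "payload": {
  "targets": [
    [0, 0.02, 0, 0, 0.05],
    [-0.001, 0.035, 0, 0, 0.05],
    [0, 0.034, 0, 0, 0.05],
    [0, 0.02, 0, 0, 0.05],
    [0, 0, -0.02, 0, 0.05],
    [0, 0, -0.03, 0, 0.05],
    [0, 0, -0.025, 0, 0.05],
    [0, 0, -0.01, 0, 0.05]
  ]
}}

```text
t: 6.32
tool_pos: [0.4996, 0.2836, 0.049]
tcp_rot: [-3.139, 0.0, 1.857]
ft_force: [0.1, -0.5, -1.3]
grip_width: 0.0605
grip_force: 15.0
```

>>> {"api": "carry_out", "payload": {
  "targets": [
    [0, 0, -0.004, 0, 0.05],
    [0, 0, -0.002, 0, 0.05],
    [0, 0, 0, 0, 0.05],
    [0, 0, 0, 0, 0.05]
  ]
}}

```text
t: 6.82
tool_pos: [0.5001, 0.2845, 0.0447]
tcp_rot: [3.141, -0.0, 1.858]
ft_force: [-0.1, -0.1, -1.6]
grip_width: 0.0604
grip_force: 15.0
```

>>> {"api": "carry_out", "payload": {
  "targets": [
    [0, 0, -0.0015, 0, 0.05],
    [0, 0, 0, 0, 0.05],
    [0, 0, -0.001, 0, 0.05],
    [0, 0, 0, 0, 0.05]
  ]
}}

```text
t: 7.32
tool_pos: [0.4999, 0.2845, 0.0422]
tcp_rot: [3.141, -0.0, 1.858]
ft_force: [-1.9, -0.5, 4.4]
grip_width: 0.0601
grip_force: 15.0
```

Touched down (fz rose by 6 N). Releasing slowly and backing up.

>>> {"api": "carry_out", "payload": {
  "targets": [
    [0, 0, 0, 0, 0.066],
    [0, 0, 0, 0, 0.075],
    [0, 0, 0, 0, 0.088],
    [0, 0, 0, 0, 0.088],
    [0, 0, 0.03, 0, 0.088],
    [0, 0, 0.05, 0, 0.088],
    [0, 0, 0.05, 0, 0.088],
    [0, 0, 0.04, 0, 0.088]
  ]
}}

```text
t: 8.32
tool_pos: [0.4999, 0.2844, 0.2139]
tcp_rot: [3.14, -0.0, 1.858]
ft_force: [0.3, -0.8, -0.1]
grip_width: 0.0879
grip_force: 0.0
```

>>> {"api": "carry_out", "payload": {
  "targets": [
    [-0.002, -0.015, 0.01, -0.139, 0.088],
    [-0.002, -0.025, 0, -0.139, 0.088],
    [-0.002, -0.025, 0, -0.139, 0.05],
    [-0.002, -0.025, 0, -0.139, 0],
    [-0.002, -0.025, 0, -0.139, 0],
    [-0.002, -0.025, 0, -0.139, 0],
    [-0.002, -0.025, 0, -0.139, 0],
    [-0.002, -0.025, 0, -0.139, 0]
  ]
}}

```text
t: 9.32
tool_pos: [0.4837, 0.0936, 0.2217]
tcp_rot: [3.142, -0.0, 0.741]
ft_force: [-0.3, -0.1, 0.2]
grip_width: 0.0299
grip_force: 0.0
```

>>> {"api": "carry_out", "payload": {
  "targets": [
    [-0.004, -0.025, -0.01, -0.139, 0],
    [-0.005, -0.025, 0, -0.139, 0],
    [-0.005, -0.025, 0, -0.139, 0],
    [-0.005, -0.015, 0, -0.139, 0],
    [0, 0, 0, 0, 0],
    [0, 0, 0, 0, 0]
  ]
}}

```text
t: 10.07
tool_pos: [0.465, 0.0048, 0.2118]
tcp_rot: [-3.141, -0.0, 0.193]
ft_force: [-0.2, -0.5, -0.3]
grip_width: 0.0005
grip_force: 0.0
```

Run:
```python
from h import *
s=r.get_state();C=cam('wrist');im=snapshot('wrist');cv2.imwrite('pics/w3.png',im[:,:,::-1]);cv2.imwrite('pics/top3.png',snapshot('top')[:,:,::-1])
print(s['t'],s['tool_pos'],s['tcp_rot'],s['ft_force']);np.savez('w3.npz',K=C[0],R=C[1],o=C[2])
```

```text
10.075 [0.46497158 0.00482771 0.21178857] [-3.14148686e+00 -1.36164084e-04  1.92636027e-01] [-0.23986636 -0.52784372 -0.32802043]
```

View pics/w3.png

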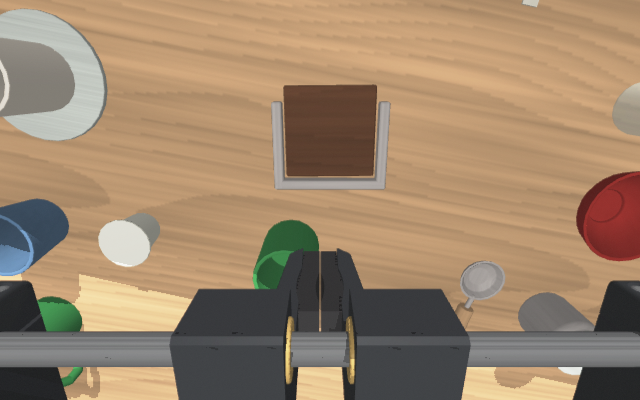

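The coaster is free in the dock and almost square with the camera. Its corners are near (284,85), (377,85), (375.5,177) and (285,178), and the rail corners are at (275,189) and (387,188). The mug stands on the tray at upper left.

Run:
```python
from h import *
from scipy.optimize import minimize
d=np.load('w3.npz');W=(d['K'],d['R'],d['o'])
im=cv2.imread('pics/w3.png');h=cv2.cvtColor(im,cv2.COLOR_BGR2HSV)
m=((h[...,2]<125)&(h[...,1]>90)).astype('uint8');m[:70]=0;m[195:]=0;m[:,:265]=0;m[:,395:]=0
c=max(cv2.findContours(m,0,1)[0],key=cv2.contourArea)[:,0].astype(float)
P=back(W,c,.010)[:,:2];q=cv2.minAreaRect((P*1000).astype('float32'));print('coaster',q)
dk=back(W,[(274.5,189),(387,188)],.014);v=dk[0]-dk[1];y=np.arctan2(-v[0],v[1]);print(np.linalg.norm(v),'dockyaw',y,dk.mean(0)[:2]+.058*np.array([np.cos(y),np.sin(y)]))
print('rails dir',[np.arctan2(*(np.diff(back(W,p,.014),axis=0)[0,1::-1])) for p in ([(274.5,189),(272.5,102)],[(387,188),(390,102)])])
T=cam('top')
t=cv2.imread('pics/top3.png');cv2.imwrite('pics/topc.png',cv2.resize(t[75:235,205:395],None,fx=3.5,fy=3.5,interpolation=cv2.INTER_CUBIC))
```

```text
coaster ((503.500732421875, 2.62103271484375), (88.40325927734375, 89.7691650390625), 10.960220336914062)
0.11654644069501656 dockyaw 0.2005869699015744 [0.50408433 0.00182795]
rails dir [np.float64(0.17130243207350607), np.float64(0.22056150182814918)]
```

>>> {"api": "carry_out", "payload": {
  "targets": [
    [0.012, -0.002, -0.02, 0, 0],
    [0.012, -0.003, -0.05, 0, 0],
    [0, 0, -0.05, 0, 0],
    [0, 0, -0.04, 0, 0],
    [0, 0, -0.025, 0, 0],
    [0, 0, -0.008, 0, 0],
    [0, 0, 0, 0, 0],
    [0, 0, 0, 0, 0]
  ]
}}

```text
t: 11.18
tool_pos: [0.4895, -0.0006, 0.0197]
tcp_rot: [3.141, -0.002, 0.19]
ft_force: [-0.4, -0.8, -0.3]
grip_width: 0.0006
grip_force: 0.0
```

>>> {"api": "carry_out", "payload": {
  "targets": [
    [0, 0, -0.003, 0, 0],
    [0, 0, 0, 0, 0],
    [0, 0, 0, 0, 0]
  ]
}}

```text
t: 11.55
tool_pos: [0.4889, -0.0006, 0.0159]
tcp_rot: [3.141, -0.0, 0.19]
ft_force: [-0.3, 0.8, -0.3]
grip_width: 0.0002
grip_force: 0.0
```

>>> {"api": "carry_out", "payload": {
  "targets": [
    [0, 0, -0.003, 0, 0],
    [0, 0, 0, 0, 0],
    [0, 0, -0.0015, 0, 0],
    [0, 0, 0, 0, 0]
  ]
}}

```text
t: 12.05
tool_pos: [0.4888, -0.0006, 0.0112]
tcp_rot: [-3.142, 0.0, 0.19]
ft_force: [0.7, 1.0, 0.1]
grip_width: 0.0006
grip_force: 0.0
```

>>> {"api": "carry_out", "payload": {
  "targets": [
    [0, 0, -0.001, 0, 0],
    [0, 0, 0, 0, 0]
  ]
}}

```text
t: 12.3
tool_pos: [0.4889, -0.0006, 0.0104]
tcp_rot: [3.141, -0.0, 0.19]
ft_force: [-0.6, 0.8, 3.7]
grip_width: 0.0004
grip_force: 1.7
```

>>> {"api": "carry_out", "payload": {
  "targets": [
    [0, 0, -0.0005, 0, 0],
    [0, 0, 0, 0, 0]
  ]
}}

```text
t: 12.55
tool_pos: [0.489, -0.0006, 0.0104]
tcp_rot: [3.141, -0.001, 0.19]
ft_force: [-2.2, -0.3, 10.8]
grip_width: 0.0009
grip_force: 5.2
```

>>> {"api": "carry_out", "payload": {
  "targets": [
    [0.0025, 0.0005, 0, 0, 0],
    [0.005, 0.001, 0, 0, 0],
    [0.005, 0.001, 0, 0, 0],
    [0, 0, 0, 0, 0]
  ]
}}

```text
t: 13.05
tool_pos: [0.5018, 0.0019, 0.0104]
tcp_rot: [3.141, -0.001, 0.19]
ft_force: [-2.3, 0.3, 9.1]
grip_width: 0.0004
grip_force: 4.5
```

Force steady; continue sliding.

>>> {"api": "carry_out", "payload": {
  "targets": [
    [0.005, 0.001, 0, 0, 0],
    [0.005, 0.001, 0, 0, 0],
    [0.005, 0.001, 0, 0, 0],
    [0.005, 0.001, 0, 0, 0],
    [0.005, 0.001, 0, 0, 0],
    [0, 0, 0, 0, 0]
  ]
}}

```text
t: 13.8
tool_pos: [0.5269, 0.0069, 0.0104]
tcp_rot: [3.141, -0.001, 0.19]
ft_force: [-1.5, 0.9, 8.2]
grip_width: 0.0007
grip_force: 4.1
```

Run:
```python
from h import *
s=r.get_state();C=cam('scene');im=snapshot('scene');cv2.imwrite('pics/s4.png',cv2.resize(im[150:290,230:470,::-1],None,fx=3,fy=3,interpolation=cv2.INTER_CUBIC))
print(s['t'],s['tool_pos'],s['ft_force'])
```

```text
13.8 [0.52692791 0.00687542 0.01044009] [-1.48086374  0.86365277  8.22513017]
```

View pics/s4.png

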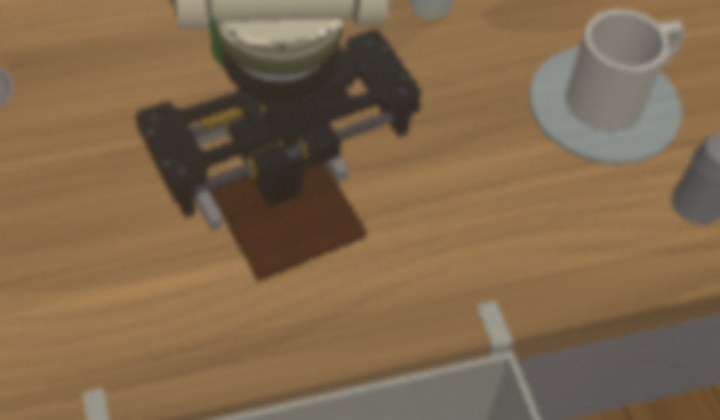

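The coaster follows the fingertip out of the dock, its free corners at crop (258,278) and (365,236). The mug stands upright, centred on the tray at crop (608,105).

>>> {"api": "carry_out", "payload": {
  "targets": [
    [0.005, 0.001, 0, 0, 0],
    [0.008, 0.0016, 0, 0, 0],
    [0.008, 0.0016, 0, 0, 0],
    [0.008, 0.0016, 0, 0, 0],
    [0.008, 0.0016, 0, 0, 0],
    [0.008, 0.0016, 0, 0, 0],
    [0.004, 0, 0, 0, 0],
    [0, 0, 0, 0, 0]
  ]
}}

```text
t: 14.85
tool_pos: [0.5759, 0.016, 0.0104]
tcp_rot: [3.141, -0.001, 0.19]
ft_force: [-0.8, 1.1, 6.3]
grip_width: 0.0005
grip_force: 3.5
```

>>> {"api": "carry_out", "payload": {
  "targets": [
    [0.005, -0.001, -0.0002, 0, 0],
    [0.008, -0.002, 0, 0, 0],
    [0.008, -0.002, 0, 0, 0],
    [0.008, -0.002, 0, 0, 0],
    [0.008, -0.002, 0, 0, 0],
    [0.008, -0.002, 0, 0, 0],
    [0.004, -0.001, 0, 0, 0],
    [0, 0, 0, 0, 0]
  ]
}}

```text
t: 15.85
tool_pos: [0.625, 0.0038, 0.0105]
tcp_rot: [3.141, -0.002, 0.19]
ft_force: [-1.2, 0.1, 8.1]
grip_width: 0.0003
grip_force: 3.8
```

>>> {"api": "carry_out", "payload": {
  "targets": [
    [0.005, -0.001, -0.0001, 0, 0],
    [0.007, -0.002, 0, 0, 0],
    [0.005, -0.001, 0, 0, 0],
    [0, 0, 0, 0, 0]
  ]
}}

```text
t: 16.35
tool_pos: [0.6421, -0.0002, 0.0105]
tcp_rot: [3.141, -0.002, 0.19]
ft_force: [-0.4, 0.3, 7.7]
grip_width: 0.0004
grip_force: 3.9
```

Run:
```python
from h import *
s=r.get_state();C=cam('scene');im=snapshot('scene');cv2.imwrite('pics/s5.png',cv2.resize(im[170:310,230:470,::-1],None,fx=3,fy=3,interpolation=cv2.INTER_CUBIC))
print(s['t'],s['tool_pos'],s['ft_force'])
```

```text
16.35 [ 6.42122001e-01 -2.11002299e-04  1.04519029e-02] [-0.40398074  0.29887159  7.65899235]
```

View pics/s5.png

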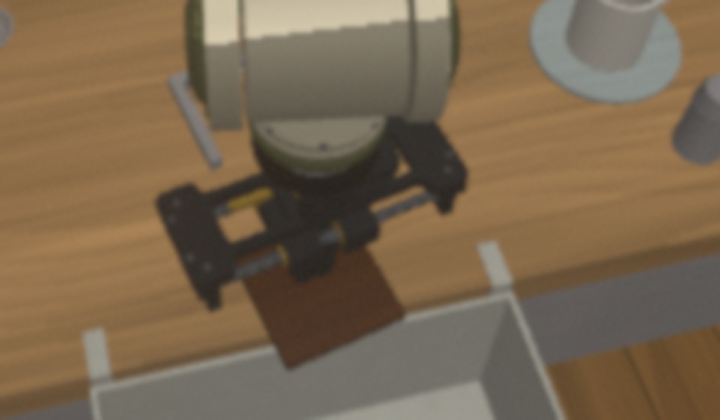

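The coaster overhangs the edge above the caddy, with its front corners at crop (290,366) and (403,315). The drop zone is inside the caddy.

Run:
```python
from h import *
P=back(cam('scene'),[(230+290/3,170+367/3),(230+404/3,170+315/3)],.010)[:,:2];v=P[1]-P[0];y=np.arctan2(-v[0],v[1])
print(P,np.linalg.norm(v),y,P.mean(0)-.045*np.array([np.cos(y),np.sin(y)]))
```

```text
[[ 0.71235222 -0.03063075]
 [ 0.69478784  0.05316831]] 0.08562003449569489 0.20661018075652254 [0.65952709 0.00203733]
```

>>> {"api": "carry_out", "payload": {
  "targets": [
    [0, 0, 0.005, 0, 0],
    [0, 0, 0.025, 0, 0],
    [-0.027, -0.005, 0, 0, 0.03],
    [-0.027, -0.005, 0, 0, 0.03],
    [0, 0, 0, 0, 0.03],
    [0, 0, 0, 0, 0.03]
  ]
}}

```text
t: 17.15
tool_pos: [0.5883, -0.0101, 0.0396]
tcp_rot: [3.141, -0.001, 0.19]
ft_force: [0.9, 0.1, 1.3]
grip_width: 0.0303
grip_force: 0.0
```

>>> {"api": "carry_out", "payload": {
  "targets": [
    [0, 0, -0.02, 0, 0.03],
    [0, 0, -0.01, 0, 0.03],
    [0, 0, -0.004, 0, 0.03],
    [0, 0, 0, 0, 0.03],
    [0, 0, 0, 0, 0.03]
  ]
}}

```text
t: 17.77
tool_pos: [0.5877, -0.0101, 0.0059]
tcp_rot: [3.141, -0.001, 0.19]
ft_force: [0.0, -0.6, 0.2]
grip_width: 0.0298
grip_force: 0.0
```

>>> {"api": "carry_out", "payload": {
  "targets": [
    [0.006, 0.001, -0.0015, 0, 0.03],
    [0.012, 0.002, 0, 0, 0.03],
    [0.015, 0.003, 0, 0, 0.03],
    [0.018, 0.003, 0, 0, 0.03],
    [0.018, 0.003, 0, 0, 0.03],
    [0.018, 0.003, 0, 0, 0.03],
    [0.012, 0.002, 0, 0, 0.03],
    [0, 0, 0, 0, 0.03]
  ]
}}

```text
t: 18.77
tool_pos: [0.6873, 0.0072, 0.0037]
tcp_rot: [3.141, -0.001, 0.19]
ft_force: [0.3, -0.1, -0.3]
grip_width: 0.0302
grip_force: 0.0
```

>>> {"api": "carry_out", "payload": {
  "targets": [
    [0, 0, 0.02, 0, 0.03],
    [0, 0, 0.04, 0, 0.03],
    [-0.03, 0, 0.05, 0, 0.03],
    [-0.05, 0, 0.05, 0, 0.03],
    [-0.05, 0, 0.04, 0, 0.03],
    [-0.05, 0, 0, 0, 0.03],
    [-0.05, 0, 0, 0, 0.03],
    [0, 0, 0, 0, 0.03]
  ]
}}

```text
t: 19.77
tool_pos: [0.4605, 0.0074, 0.1976]
tcp_rot: [-3.141, 0.001, 0.189]
ft_force: [1.1, -0.3, -0.5]
grip_width: 0.0301
grip_force: 0.0
```

Run:
```python
from h import *
s=r.get_state()
for n in('scene','top'): cv2.imwrite(f'pics/{n}6.png',snapshot(n)[:,:,::-1])
print(s['t'],s['tool_pos'],s['ft_force'],s['joint_vel'].round(3))
a=cv2.imread('pics/scene6.png')
cv2.imwrite('pics/both6.png',np.vstack([a[120:400,200:520],cv2.imread('pics/top6.png')[70:290,190:510]]))
```

```text
19.775 [0.46046439 0.00736525 0.1976245 ] [ 1.1235748  -0.29103149 -0.54493433] [ 0.006  0.061 -0.115  0.005 -0.003  0.009]
```

View pics/both6.png

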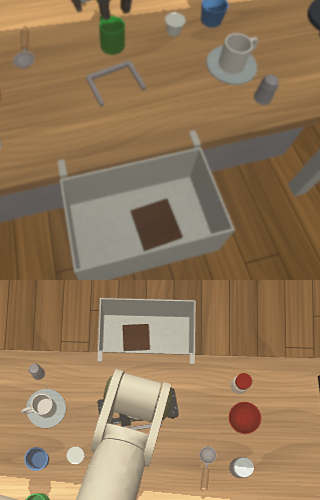

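The coaster lies flat in the caddy at (156,223) in the combined picture. The mug is upright in the middle of the tray at (237,52), and the other objects are where they were. The arm is clear, so I'm handing in.

```bash
python3 -c "
from plant import order
print(order.close_job())"
```

```text
the job is handed in; nothing more can be done
None
```

The mug stands upright in the middle of the tray and the coaster lies in the caddy; the job was handed in at about 20 s of the 72 s allowed, with no other object visibly moved.

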